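Put the spice jar away and latch the caddy gate

TASK

Stand the loose spice jar from the front of the worktop upright on the cork pad in the free bay of the wooden spice caddy and let go of it. Then swing the caddy's gate shut without slamming it, pushing with no more than 15 N, until its sprung bolt has ridden over the strike and snapped in, so that the gate stays latched when you let go. Leave everything else standing where it is.

Things in the scene. Friction and masses are not known exactly. Their poses are not given: they have to be found in the camera images.
- jar: the spice jar to put away: clear jar with black cap and dark label, 41 mm diameter, 105 mm tall, about 0.11 kg, loose, standing upright at the front edge of the worktop in front of the sink. Origin: centre of its underside; z up along the jar.
- caddy: open-topped wooden spice caddy, fixed; 80 mm deep, 195 mm wide, walls 60 mm high, floor 12 mm above the worktop. Origin: on the worktop under the middle of its front plane; x points into the caddy, y to its left. Three bays centred 34 mm behind the front plane at y = -53.5, 0, +53.5 mm, each 49 mm wide between dividers (4 mm thick, tops at 52 mm) and 68 mm deep. Two hold jars.
- cork_pad: thin round cork pad, 38 mm diameter, 2 mm thick, fixed on the floor of the free bay (12 mm above the worktop). Which of the three bays changes. Origin: centre of its underside.
- jar_left: a spice jar already in one of the bays (any of the three, despite its name), blue label and dark cap, same size as the loose one; origin centre of underside. To be left there, upright.
- jar_right: another spice jar in another bay, like jar_left; origin centre of underside. To be left there, upright.
- gate (a joint): angle of the gate (rad): 0 = flat against the caddy's front (hard stop), growing to 1.4 as it swings open towards the robot, anticlockwise from above; at angle q it runs from the pin along (-sin q, cos q) in the caddy frame. Stiff hinge (0.1 N m): it stays where left. It latches at 0.01 to 0.07 rad; where differs each time, as the strike is screwed on at differing depth.
- bolt (a joint): how far the bevelled brass bolt at the gate's free end is pushed back into the gate (m): 0 = fully out (8 mm past the panel edge), about 0.0045 while riding over the strike, the steel lip (4 mm thick) at the caddy's left front corner, back to 0 when snapped in. Sprung (2 to 4 N), bevel 45 degrees on the caddy side, touched some 10 mm before it snaps. Riding takes 4 to 9 N on the push pad.
- push_pad (a point): middle of the round black rubber push pad, 26 mm diameter, on the outer face of the gate: 122 mm from the hinge pin, 11.5 mm in front of the gate's mid-plane, 46 mm above the worktop. Axes as the gate's: x points through the gate towards the caddy side (the way to push it shut), y along the gate away from the hinge, z up.
- gate_hinge (a point): point on the gate's vertical hinge pin, 50 mm above the worktop, at x = -8, y = -90 mm in the caddy's frame (its right-hand front corner). Fixed on the caddy; axes as the caddy's.
- tumbler: blue steel tumbler, 74 mm diameter, 181 mm tall, right of and behind the caddy; a bystander. Origin centre of underside.
- mug: white mug with a red inside, 87 mm wide, 90 mm tall, left of the caddy; a bystander. Origin centre of underside.
- gate_edge (a point): top corner of the gate's free end: 173.5 mm from the hinge pin, on the panel's mid-plane, 66 mm above the worktop; axes as the gate's (see push_pad). The gate is a wooden panel 16 mm thick, from 5.5 to 173.5 mm from the pin, from 8 to 66 mm above the worktop.
- buffer (a joint): how far the round black rubber buffer (10 mm diameter, beside the strike and set with it) is squeezed by the gate (m): 0 = free, at most 0.008. Stiff, 4 N/mm: the gate meets it about 1 mm before the bolt snaps in, and is then held against it by the bolt, squeezing it by 0.6 to 1.6 mm; pushed on further, the force rises steeply. Without the bolt caught it pushes the gate off.
There are look-alikes about, which are no part of the job. Leave any green or pink look-alike of the jar_right alone.

How it is judged:
On the way, in this order (a step that is already met when the one before it is completed fails the run):
1. the loose jar stands upright on the cork pad in the free bay, released (horizontal distance between jar and cork_pad below 0.018 m and z of jar in the frame of cork_pad below 0.006 m and angle between jar's own z axis and vertical below 0.12 rad and contact force between the fingers and jar below 0.1 N and linear speed of jar below 0.02 m/s), for 0.2 s.
2. the gate is shut and its bolt has snapped in behind the strike (value of joint gate below 0.1 rad and value of joint bolt below 0.002 m and value of joint buffer above 0.0003 m), for 0.3 s.
At the end, for the whole second after the job is handed in: The jar stands upright (within 0.12 rad) on the cork pad (centres within 18 mm, raised under 6 mm); the gate is shut (under 0.1 rad), at rest, bolt out again (pushed in under 2 mm), held by it on the buffer (squeezed over 0.3 mm); the other two jars stand upright in their bays (all of step 2 and horizontal distance between jar and cork_pad below 0.018 m and z of jar in the frame of cork_pad below 0.006 m and angle between each of jar, jar_left, jar_right's own z axis and vertical below 0.12 rad and velocity of joint gate between -0.05 and 0.05 rad/s and linear speed of jar below 0.02 m/s); the robot touches nothing.
It fails at once if the robot presses on the caddy or its gate with more than 15 N (contact force between any of the arm, the fingers and caddy above 15 N).
It fails at once if the gate is slammed: it swings shut faster than 2 rad/s (velocity of joint gate below -2 rad/s).
It fails at once if another jar, the tumbler or the mug is shifted by more than 30 mm or tipped (distance of any of jar_left, jar_right, tumbler, mug from where it was at the start of the episode above 0.03 m or angle between any of jar_left, jar_right, tumbler, mug's own z axis and vertical above 0.4 rad).
It also fails if it takes over 64 s, if anything falls off the work surface, if the arm or the gripper's body presses on something with over 40 N, if the wrist force passes 120 N, or if a joint passes its speed limit or range.

ROBOT

A 6-joint arm with a two-finger parallel gripper is mounted at the origin on a cart in front of the work surface, level with it; the furniture and walls round the work are solid. World frame = base frame: x ahead of the robot, y to its left, z up, the work surface at z = 0. Lengths are in m, angles in rad, forces in N, time in s.
With the tool pointing down it reaches from about 0.3 to 1 m from the base axis. Payload 5.1 kg.
Tool frame: the origin (TCP) lies at the very end of the fingers, on their centre line; the grasp point (between the pads) lies 19 mm behind it; z points along the fingers, y is the line along which they close (so a half turn about z gives the same grasp; the last joint's range is limited). The gripper opens to 95 mm and grips with 3 to 60 N. Pads are 20 mm wide; open, the fingers measure 119 mm over their backs; the gripper's body (75 mm by 180 mm) begins 59 mm behind the grasp point.
Start: joints at [-1.224, 0.124, 1.65, -0, 1.367, -0.083], TCP at [0.271, -0.591, 0.215] pointing down, gripper open.
Joint ranges: [-2.61, 2.61], [-1.02, 2.33], [0.03, 2.71], [-1.35, 4.49], [0.32, 2.68], [-2.91, 2.91]. Speed limits (rad/s): [2.57, 2.57, 3.14, 3.14, 3.14, 3.14].

INTERFACE

Orientations are given as a 3x3 rotation matrix whose columns are the frame's x, y, z axes.
In Python, from station import manip gives the robot as it stands.
- The arm moves only by the tool arm_command, never from a script. Its argument "rows" is one flat list of numbers, 5 for each row, row after row: the shift along the tool's x, y, z in mm, then the turn about the tool's z in degrees, then the opening, from -1 (shut) to 1 (fully open). A call has 1 to 8 rows; each row is the pose to reach, as a shift and turn from the pose commanded when the call began, along the tool's axes at that moment; what a row does not reach only later rows make up. A row lasts 1/8 s, in which the tool goes at most 62.5 mm and 10.7 degrees, less where a joint would pass 70% of its speed; a pose out of reach is approached as far as the arm can. A call with a gripper value outside its range is refused whole. The fingers move at their own pace and stop on an object; "force" is the grip in N (left out, the last holds). Time passes only in rows, so rows that repeat a pose let the fingers close. It gives the time, the measured TCP pose, the force, the opening and the grip force at its end, in the units of the state.
- manip.observe(): the state, without advancing time (a new reading comes with each control period).
- manip.capture(name): name is "side" or "top"; returns a dict with "image" (480x640x3 uint8, blue, green, red), "mtx" (3x3 intrinsics, pixels), "T" (4x4, takes a point from camera to world coordinates). Camera axes: x right, y down, z forward; pixel columns grow to the right and rows downward; lengths in m; the calibration is good to about 2 mm. A picture is of the moment at which its call begins. There is no depth.
- manip.job_done(): hands the job in; it is judged then, once.
Trained networks look in the newest picture that a camera, given by its name, has taken for a name from the list of things; names that differ only in an ending like _2 or _b are one class to them, and where a whole thing is asked for, a point or a joint stands for the part that bears it (a point fixed in the world has none). Each returns a list of dicts, best first, with "confidence" (0 to 1); they miss things now and then, are a little off and sometimes report something else, mostly with a low value. They report only what shows in the picture. A call takes as long as a camera call. They do not tell look-alikes from the thing itself.
- manip.recognise(target, camera): "point" ([x, y, z] in m, in world coordinates, good to about 4 mm: the middle of the surface that is visible of it).
- manip.place_of(target, camera): "point" ([x, y, z] in m, in world coordinates, good to about 4 mm: a listed point, or the origin of a listed thing).
The state is a dict: "time_s": time; "joint_positions": joint angles; "qd": joint speeds; "joint_torque": joint torques, N m; "ee_pos": TCP position; "orientation": TCP orientation; "ft_force": force on the tool from outside, world axes, zero at the start; "ft_torque": the same for the moment, N m; "opening": finger opening in m; "grasp_force": force on a finger pad.
Only numpy, scipy, OpenCV 4.12 (cv2) and the standard library are available. Lean on these libraries where they do the work, as an engineer would, in place of code of your own. Each camera call takes 0.05 s, during which the arm holds its last target. There are 200 camera calls.

## Working session

There is one attempt and no reset: what is moved stays moved. The work goes in short steps, Python scripts to look and compute and a tool call to move; the robot and the scene stay as the last step left them, time stands still between calls to the robot, and variables do not carry over. Pictures are saved under pics/ and viewed, at most 10 in all, crops included, and the job is handed in when it is done.

Besides the shell and the picture viewer there is one more tool, called after ">>>" as name(argument=value, ...) on one line, values as JSON. arm_command: Moves the arm, as the interface text tells. Its arguments: {"type":"object","properties":{"rows":{"type":"array","items":{"type":"number"}},"force":{"type":"number"}},"required":["rows"]}

```bash
ls; mkdir -p pics; python3 - <<'E'
from station import manip
import cv2, numpy as np
for c in ["side","top"]:
    r=manip.capture(c); cv2.imwrite(f"pics/{c}0.png",r["image"]); print(c,r["mtx"].tolist(),np.round(r["T"],3).tolist())
    for t in ["jar","cork_pad","caddy","jar_left","push_pad","gate_hinge","gate_edge","tumbler","mug"]:
        print(t,[(np.round(d["point"],3).tolist(),round(d["confidence"],2)) for d in manip.place_of(t,c)][:5])
print(manip.observe())
E
```

```text
pics
side [[623.0215060178763, 0.0, 315.9157579177898], [0.0, 623.0215060178763, 233.12701372364847], [0.0, 0.0, 1.0]] [[-0.877, -0.227, 0.423, 0.051], [-0.479, 0.458, -0.748, 1.072], [-0.024, -0.859, -0.511, 0.72], [0.0, 0.0, 0.0, 1.0]]
jar [([0.446, -0.084, 0.006], 0.84)]
cork_pad []
caddy [([0.574, 0.202, 0.002], 0.94)]
jar_left [([0.608, 0.254, 0.013], 0.78)]
push_pad [([0.466, 0.165, 0.044], 0.82)]
gate_hinge [([0.578, 0.108, 0.049], 0.61)]
gate_edge [([0.427, 0.203, 0.064], 0.9)]
tumbler [([0.726, 0.02, 0.002], 0.79), ([0.427, 0.204, 0.065], 0.63)]
mug [([0.594, 0.477, 0.001], 0.75)]
top [[587.3537208774461, 0.0, 313.3152402117594], [0.0, 587.3537208774461, 244.33910335767874], [0.0, 0.0, 1.0]] [[-0.003, -0.931, 0.366, 0.007], [-1.0, 0.004, 0.001, 0.147], [-0.002, -0.366, -0.931, 1.563], [0.0, 0.0, 0.0, 1.0]]
jar [([0.445, -0.087, 0.0], 0.81)]
cork_pad [([0.605, 0.201, 0.015], 0.7)]
caddy [([0.57, 0.204, 0.004], 0.58)]
jar_left [([0.606, 0.251, 0.007], 0.68)]
push_pad [([0.467, 0.162, 0.051], 0.9)]
gate_hinge [([0.569, 0.109, 0.049], 0.97)]
gate_edge [([0.426, 0.201, 0.065], 0.
[... 248 characters left out ...]
       1.36753469e+00, -8.26004707e-02]), 'qd': array([ 0.0017172 ,  0.00077136, -0.00103204,  0.00072467, -0.00069797,
       -0.00086539]), 'joint_torque': array([ 4.34520070e-04, -4.17592227e+01, -3.60240304e+01,  7.74690276e-02,
        4.28092713e-02, -7.19433899e-06]), 'ee_pos': array([ 0.27079766, -0.5908873 ,  0.21466642]), 'orientation': array([[ 9.09060583e-01,  4.16663961e-01, -1.27642518e-05],
       [ 4.16663961e-01, -9.09060583e-01,  2.21077064e-05],
       [-2.39199365e-06, -2.54156482e-05, -1.00000000e+00]]), 'ft_force': array([-0.77682728,  0.49474883,  0.19452495]), 'ft_torque': array([0.00687112, 0.01988933, 0.03349352]), 'grasp_force': 0.0, 'opening': 0.09510947204804794}
```

View pics/side0.png

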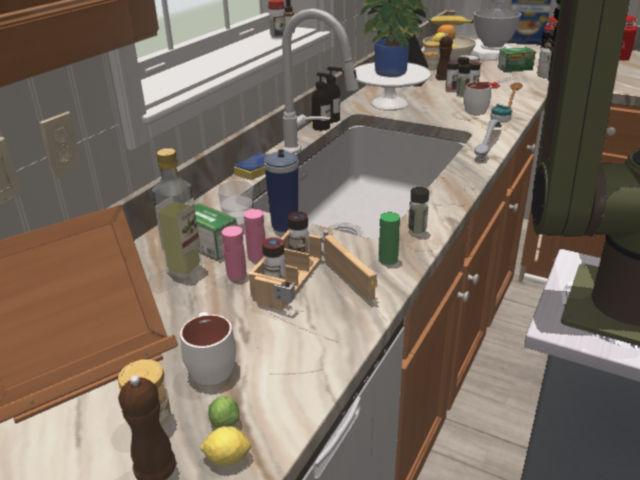

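View pics/top0.png

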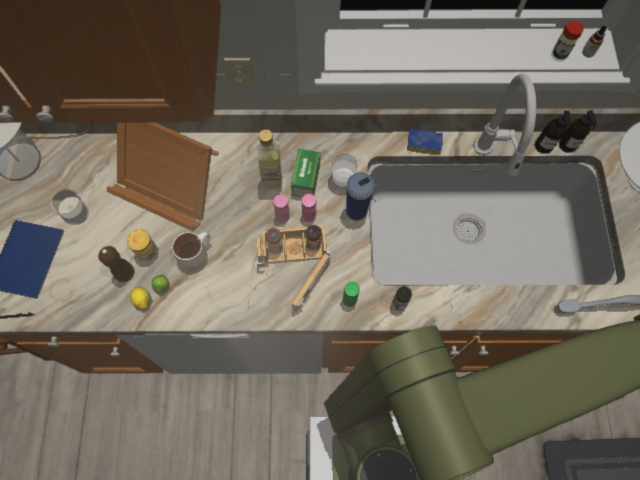

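Candidates for the loose jar: the black-capped jar at side (419,210) / top (401,298), and the green look-alike at side (389,238) / top (351,293). The two pink ones are at top (281,207) and (309,207). The black-capped one fits (clear, black cap, dark label, standing in front of the sink). The free bay is the middle one, at top (294,247). I'll confirm in one enlarged crop with the estimates projected onto it.

```bash
cat >h.py <<'E'
from station import manip
import cv2, numpy as np
def proj(r,p):
    T=np.linalg.inv(r["T"]); q=r["mtx"]@(T[:3,:3]@np.array(p)+T[:3,3]); return q[:2]/q[2]
def crop(r,c,w,h,s,pts=()):
    x,y=int(c[0]-w/2),int(c[1]-h/2)
    im=cv2.resize(r["image"][y:y+h,x:x+w],None,fx=s,fy=s,interpolation=cv2.INTER_CUBIC)
    for p in pts:
        u=(proj(r,p)-[x,y]+.5)*s; cv2.drawMarker(im,tuple(int(v) for v in u),(0,0,255),cv2.MARKER_CROSS,10,1)
    return im
def cad(o,yaw,p):
    c,s=np.cos(yaw),np.sin(yaw); return [o[0]+c*p[0]-s*p[1],o[1]+s*p[0]+c*p[1],p[2]]
E
python3 - <<'E'
from h import *
R={c:manip.capture(c) for c in["side","top"]}
for c in R:
  for t in ["jar","cork_pad","caddy","jar_left","push_pad","gate_hinge","gate_edge","mug"]:
    print(c,t,[(np.round(d["point"],3).tolist(),round(d["confidence"],2)) for d in manip.place_of(t,c)][:3])
o=(.571,.203)
pts=[cad(o,0,p) for p in [(-.0,-.0975,.06),(0,.0975,.06),(.08,.0975,.06),(.08,-.0975,.06),(.034,0,.014),(-.008,-.09,.066)]]+[(.4265,.202,.066),(.467,.163,.046)]
j=[(.446,-.086,0),(.446,-.086,.105)]
a=np.hstack([crop(R["side"],(290,265),130,100,4 if 0 else 3,pts),crop(R["side"],(410,220),100,100,3,j)])
b=np.hstack([crop(R["top"],(295,260),130,100,3,pts),crop(R["top"],(385,290),100,100,3,j)])
cv2.imwrite("pics/c1.png",np.vstack([a,b])[:600,:800])
E
```

```text
side jar [([0.448, -0.085, 0.004], 0.76)]
side cork_pad []
side caddy [([0.568, 0.202, 0.002], 0.83)]
side jar_left [([0.606, 0.255, 0.012], 0.64), ([0.444, -0.085, 0.006], 0.51)]
side push_pad [([0.464, 0.161, 0.047], 0.83)]
side gate_hinge [([0.573, 0.108, 0.05], 0.85)]
side gate_edge [([0.425, 0.204, 0.065], 0.79)]
side mug [([0.596, 0.482, 0.001], 0.72)]
top jar [([0.448, -0.086, 0.003], 0.54)]
top cork_pad [([0.607, 0.205, 0.016], 0.7)]
top caddy [([0.573, 0.201, 0.005], 0.9)]
top jar_left [([0.606, 0.251, 0.009], 0.63)]
top push_pad [([0.462, 0.162, 0.049], 0.59)]
top gate_hinge [([0.572, 0.109, 0.052], 0.83), ([0.428, 0.198, 0.066], 0.43)]
top gate_edge [([0.425, 0.198, 0.064], 0.8), ([0.606, 0.254, 0.006], 0.44), ([0.571, 0.204, 0.004], 0.29)]
top mug [([0.591, 0.482, -0.0], 0.57)]
```

View pics/c1.png

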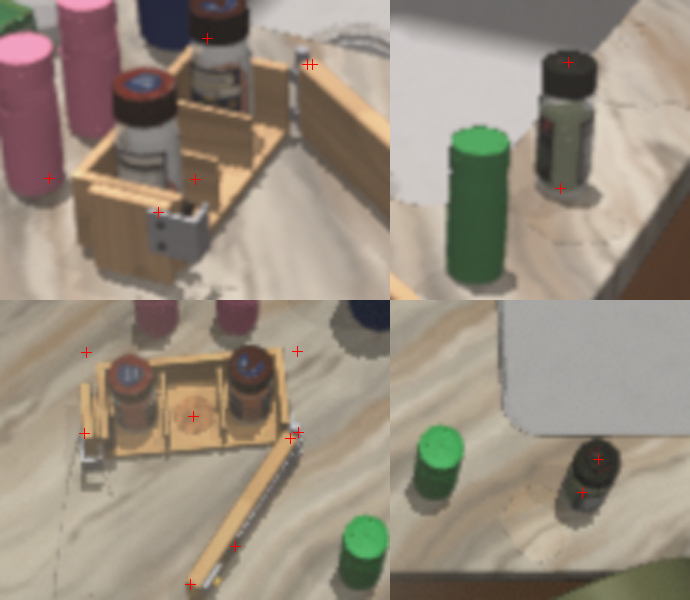

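The crop confirms it: the black-capped jar stands at side (419,210), with the green one beside it to leave alone. The middle bay is empty with the cork pad. The caddy is yawed about +4.7°, which puts the pad near (0.606, 0.203). I'm moving above the jar.

>>> arm_command(rows=[40,-42,0,-8,1,82,-86,0,-17,1,123,-129,0,-26,1,164,-171,0,-35,1,205,-214,0,-44,1,246,-257,0,-53,1,287,-300,0,-62,1,328,-343,0,-70,1])

```text
time_s: 2.9
ee_pos: [0.4264, -0.1406, 0.2151]
orientation: [[-0.085, 0.996, 0.001], [0.996, 0.085, -0.001], [-0.001, 0.001, -1.0]]
ft_force: [0.3, -0.3, 0.6]
opening: 0.0948
grasp_force: 0.0
```

```bash
python3 - <<'E'
from h import *
s=manip.observe();print(s["time_s"],s["ee_pos"],s["orientation"].round(3).tolist())
d=np.array([.447,-.086,.062])-s["ee_pos"];print(s["orientation"].T@d*1000)
E
```

```text
2.9 [ 0.42643605 -0.14061789  0.21508659] [[-0.085, 0.996, 0.001], [0.996, 0.085, -0.001], [-0.001, 0.001, -1.0]]
[ 52.76863389  24.93739516 153.0852408 ]
```

>>> arm_command(rows=[40,19,0,0,1,53,25,10,0,1,53,25,60,0,1,53,25,105,0,1,53,25,140,0,1,53,25,153,0,1,53,25,153,0,-0.1,53,25,153,0,-0.3], force=15)

```text
time_s: 3.9
ee_pos: [0.448, -0.0883, 0.0634]
orientation: [[-0.08, 0.997, 0.003], [0.997, 0.08, -0.001], [-0.001, 0.003, -1.0]]
ft_force: [0.2, 0.6, -0.5]
opening: 0.0807
grasp_force: 0.0
```

>>> arm_command(rows=[0,0,0,0,-1,0,0,0,0,-1,0,0,0,0,-1,0,0,0,0,-1], force=15)

```text
time_s: 4.4
ee_pos: [0.4466, -0.0876, 0.0618]
orientation: [[-0.081, 0.997, -0.0], [0.997, 0.081, -0.0], [-0.0, -0.0, -1.0]]
ft_force: [0.6, 0.3, -1.2]
opening: 0.041
grasp_force: 15.0
```

```bash
python3 - <<'E'
from h import *
s=manip.observe();print(s["time_s"],s["ee_pos"],s["opening"],s["grasp_force"])
for c in["side","top"]:
  r=manip.capture(c)
  for t in ["jar","cork_pad","caddy","jar_left","gate_hinge"]:
    print(c,t,[(np.round(d["point"],3).tolist(),round(d["confidence"],2)) for d in manip.place_of(t,c)][:3])
p=np.array([.606,.203]);d=np.append(p,.2)-s["ee_pos"];print(s["orientation"].T@d*1000)
E
```

```text
4.4 [ 0.44663754 -0.08755136  0.06176299] 0.041014272141779176 15.042356103658676
side jar [([0.445, -0.085, 0.006], 0.59)]
side cork_pad []
side caddy [([0.575, 0.201, 0.002], 0.78)]
side jar_left [([0.608, 0.255, 0.013], 0.95)]
side gate_hinge [([0.574, 0.109, 0.052], 0.7)]
top jar []
top cork_pad [([0.608, 0.201, 0.014], 0.42)]
top caddy [([0.569, 0.203, 0.004], 0.64)]
top jar_left [([0.606, 0.254, 0.009], 0.54)]
top gate_hinge [([0.571, 0.107, 0.049], 0.96)]
[ 276.71582274  182.29538844 -138.28485982]
```

>>> arm_command(rows=[0,0,-50,0,-1,0,0,-100,0,-1,30,20,-138,0,-1,80,53,-138,0,-1,130,86,-138,0,-1,180,119,-138,0,-1,230,152,-138,0,-1,265,175,-138,0,-1])

```text
time_s: 6.0
ee_pos: [0.6002, 0.1931, 0.1987]
orientation: [[-0.082, 0.997, -0.001], [0.997, 0.082, -0.0], [0.0, -0.001, -1.0]]
ft_force: [0.1, -0.5, -0.9]
opening: 0.0403
grasp_force: 15.0
```

>>> arm_command(rows=[11,7,0,0,-1,11,7,0,0,-1,11,7,0,0,-1])

```text
time_s: 6.38
ee_pos: [0.6054, 0.2011, 0.1994]
orientation: [[-0.08, 0.997, -0.001], [0.997, 0.08, -0.001], [-0.0, -0.001, -1.0]]
ft_force: [-0.3, -0.1, -1.5]
opening: 0.0407
grasp_force: 15.0
```

```bash
python3 - <<'E'
from h import *
s=manip.observe();print(s["time_s"],s["ee_pos"],s["orientation"].round(3).tolist(),s["grasp_force"],s["ft_force"])
R={c:manip.capture(c) for c in["side","top"]}
for c in R:
  for t in ["jar","cork_pad","caddy","jar_left"]:
    print(c,t,[(np.round(d["point"],3).tolist(),round(d["confidence"],2)) for d in manip.place_of(t,c)][:3])
o=(.573,.1995);yaw=.085
pts=[cad(o,yaw,p) for p in [(-.0,-.0825,.06),(0,.0825,.06),(.08,.0825,.06),(.08,-.0825,.06),(0,.02675,.052),(0,-.02675,.052),(.068,.02675,.052),(.034,0,.014)]]
cv2.imwrite("pics/c2.png",np.hstack([crop(R["side"],(285,250),130,150,3,pts),crop(R["top"],(295,245),130,150,3,pts)]))
E
```

```text
6.375 [0.60537468 0.20105912 0.19938878] [[-0.08, 0.997, -0.001], [0.997, 0.08, -0.001], [-0.0, -0.001, -1.0]] 14.977145924640354 [-0.31047977 -0.08793208 -1.47920903]
side jar [([0.608, 0.205, 0.143], 0.56), ([0.429, 0.202, 0.068], 0.53)]
side cork_pad [([0.609, 0.255, 0.012], 0.28)]
side caddy [([0.575, 0.2, 0.001], 0.62)]
side jar_left [([0.606, 0.254, 0.015], 0.92), ([0.606, 0.204, 0.143], 0.19)]
top jar []
top cork_pad []
top caddy [([0.57, 0.205, 0.003], 0.95)]
top jar_left [([0.606, 0.254, 0.011], 0.85)]
```

View pics/c2.png

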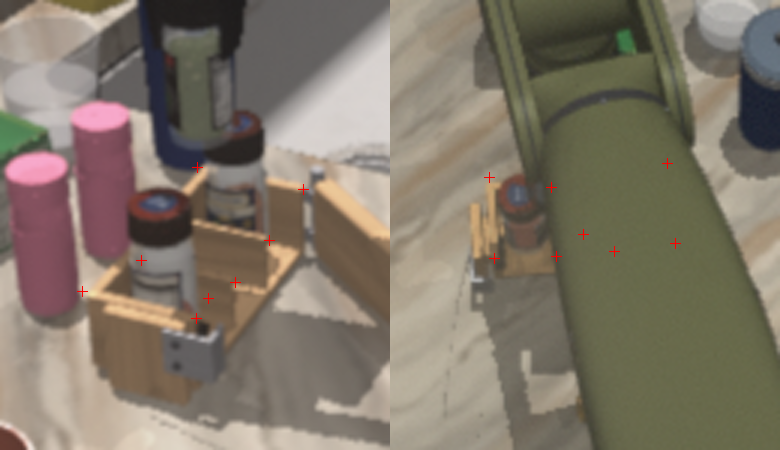

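```bash
python3 - <<'E'
from h import *
o=(.573,.1995);yaw=.085
ims=[]
for c,ce in (("side",(295,258)),("top",(293,245))):
  r=manip.capture(c); r["image"]=cv2.imread(f"pics/{c}0.png")
  x,y=ce[0]-40,ce[1]-40; s=5
  im=cv2.resize(r["image"][y:y+80,x:x+80],None,fx=s,fy=s,interpolation=cv2.INTER_CUBIC)
  def line(a,b,col):
    q=[tuple(int(v) for v in (proj(r,cad(o,yaw,p))-[x,y]+.5)*s) for p in(a,b)]; cv2.line(im,*q,col,1)
  for yy in(-.02675,.02675): line((0,yy,.052),(.068,yy,.052),(0,0,255)); line((0,yy,.012),(0,yy,.052),(0,0,255))
  t=np.linspace(0,6.3,20); 
  for a,b in zip(t,t[1:]): line((.034+.019*np.cos(a),.019*np.sin(a),.014),(.034+.019*np.cos(b),.019*np.sin(b),.014),(255,0,0))
  line((0,-.08,.012),(0,.08,.012),(0,255,0)); line((.074,-.08,.06),(.074,.08,.06),(0,255,0))
  ims.append(im)
cv2.imwrite("pics/c3.png",np.hstack(ims))
E
```

```text
(no output)
```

View pics/c3.png

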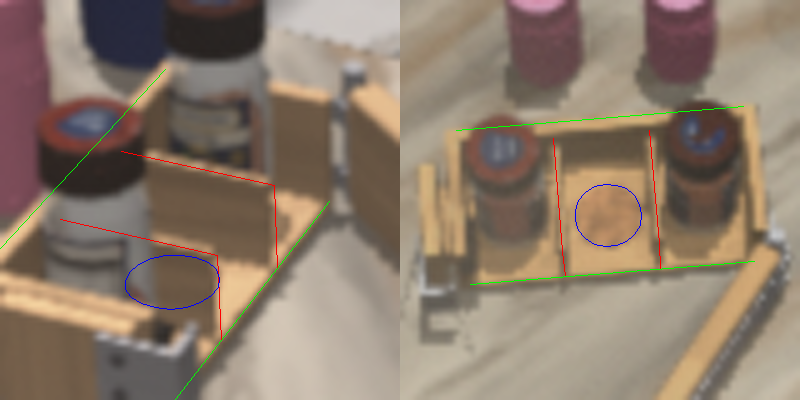

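The caddy model fits both pictures, so I take the pad to be at (0.607, 0.2025). I'll lower with force checks.

>>> arm_command(rows=[-1,2,30,0,-1,-1,2,55,0,-1,-1,2,70,0,-1,-1,2,82,0,-1,-1,2,92,0,-1,-1,2,100,0,-1,-1,2,100,0,-1])

```text
time_s: 7.85
ee_pos: [0.6076, 0.2013, 0.0991]
orientation: [[-0.081, 0.997, -0.001], [0.997, 0.081, -0.0], [-0.0, -0.001, -1.0]]
ft_force: [-1.0, -1.0, -0.6]
opening: 0.0407
grasp_force: 15.0
```

```bash
python3 - <<'E'
from h import *
s=manip.observe();print(s["time_s"],s["ee_pos"],s["ft_force"])
r=manip.capture("side")
print([(np.round(d["point"],3).tolist(),round(d["confidence"],2)) for d in manip.place_of("jar","side")][:3])
j=s["ee_pos"]; pts=[(.607,.2025,j[2]-.062),(.607,.2025,j[2]+.043)]
cv2.imwrite("pics/c4.png",crop(r,(285,245),100,100,6,pts))
E
```

```text
7.85 [0.60764798 0.20133536 0.09913284] [-1.02398587 -1.04544277 -0.63912471]
[([0.465, 0.163, 0.047], 0.5)]
```

View pics/c4.png

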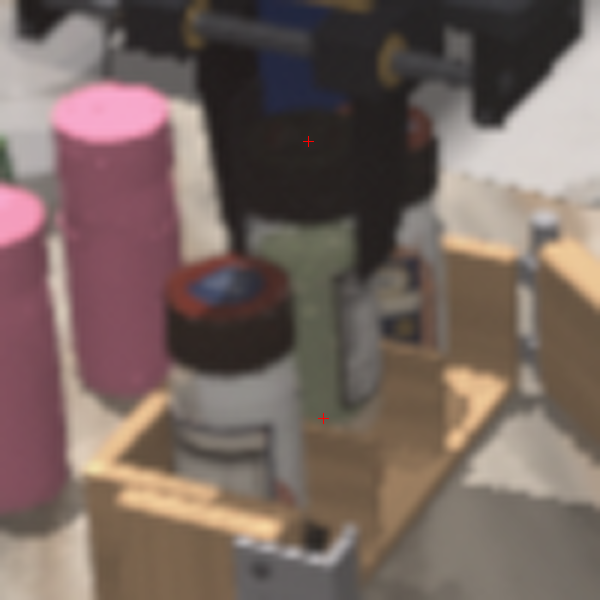

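The jar hangs just inside the middle bay between the dividers, in line with my markers at crop (308,140) and (323,418). No contact force shows, so I'll lower it the rest of the way.

>>> arm_command(rows=[0,0,8,0,-1,0,0,14,0,-1,0,0,18,0,-1,0,0,21,0,-1,0,0,23,0,-1,0,0,23,0,-1])

```text
time_s: 8.7
ee_pos: [0.6079, 0.2014, 0.0765]
orientation: [[-0.081, 0.997, -0.0], [0.997, 0.081, -0.0], [-0.0, -0.0, -1.0]]
ft_force: [0.5, 0.7, -2.2]
opening: 0.0407
grasp_force: 15.0
```

>>> arm_command(rows=[0,0,0,0,-0.05,0,0,0,0,0.2,0,0,0,0,0.4,0,0,0,0,0.4,0,0,0,0,0.4])

```text
time_s: 9.32
ee_pos: [0.608, 0.2014, 0.0767]
orientation: [[-0.081, 0.997, 0.0], [0.997, 0.081, 0.0], [0.0, 0.0, -1.0]]
ft_force: [-0.6, 0.7, -0.2]
opening: 0.0662
grasp_force: 0.0
```

>>> arm_command(rows=[0,0,-15,0,0.4,0,0,-40,0,0.4,0,0,-75,0,0.4,0,0,-110,0,0.4,0,0,-130,0,0.4,0,0,-130,0,0.4])

```text
time_s: 10.07
ee_pos: [0.609, 0.2017, 0.2093]
orientation: [[-0.081, 0.997, 0.004], [0.997, 0.081, 0.001], [0.001, 0.004, -1.0]]
ft_force: [-0.1, -0.7, 0.9]
opening: 0.0667
grasp_force: 0.0
```

```bash
python3 - <<'E'
from h import *
s=manip.observe();print(s["time_s"],s["ee_pos"],s["ft_force"])
for c in["side","top"]:
  r=manip.capture(c)
  for t in ["jar","push_pad","gate_edge","gate_hinge"]:
    print(c,t,[(np.round(d["point"],3).tolist(),round(d["confidence"],2)) for d in manip.place_of(t,c)][:3])
  if c=="side": cv2.imwrite("pics/c5.png",crop(r,(315,255),140,110,5))
E
```

```text
10.075 [0.60902456 0.20168305 0.20926083] [-0.14751272 -0.73783772  0.90340376]
side jar [([0.607, 0.206, 0.019], 0.69)]
side push_pad [([0.466, 0.167, 0.047], 0.89), ([0.573, 0.198, 0.001], 0.39)]
side gate_edge []
side gate_hinge [([0.573, 0.111, 0.05], 0.82), ([0.428, 0.2, 0.063], 0.38)]
top jar []
top push_pad []
top gate_edge [([0.427, 0.201, 0.065], 0.38)]
top gate_hinge []
```

View pics/c5.png

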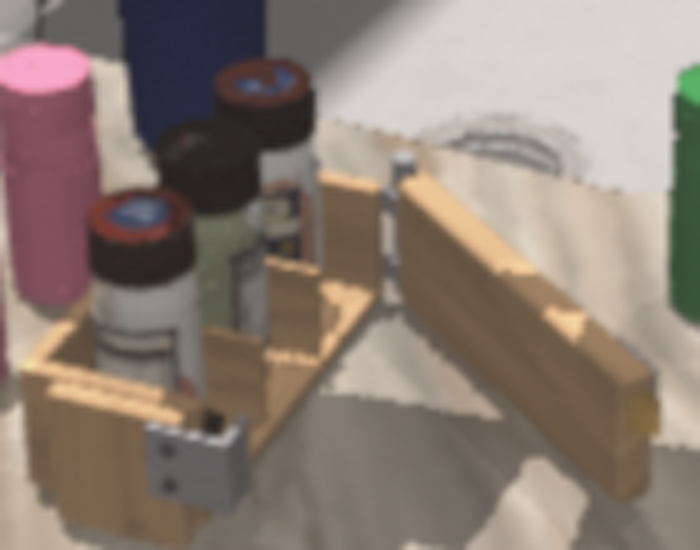

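The jar stands in the middle bay, with its cap at crop (208,160) between the other two, and it is released. The gate is open at about q = 0.92 with its free end at crop (640,430). Next I plan the push.

```bash
cat >>h.py <<'E'
H=np.array([.5727,.1091]);YAW=.085
def tgt(q,s,z):
    a=q+YAW; ex=np.array([np.cos(a),np.sin(a)]); ey=np.array([-ex[1],ex[0]])
    return np.append(H+.122*ey-(.0215+s)*ex,z),a
def rows(seq,g=-1):
    s=manip.observe();R=s["orientation"];a0=np.arctan2(R[1,0],R[0,0]);out=[]
    for q,st,z in seq:
        p,a=tgt(q,st,z);d=R.T@(p-s["ee_pos"])*1000
        out.append([*[round(v,1) for v in d],round(np.degrees(a0-a),1),g])
    print(s["time_s"],s["ft_force"].round(1),"j6",s["joint_positions"][5].round(2));print(out)
E
python3 - <<'E'
from h import *
rows([(.923,.045,.2),(.923,.045,.044)])
E
```

```text
10.575 [ 0.2 -0.7 -0.2] j6 0.16
[[np.float64(-69.1), np.float64(-179.8), np.float64(6.2), np.float64(36.9), -1], [np.float64(-69.1), np.float64(-179.6), np.float64(162.2), np.float64(36.9), -1]]
```

>>> arm_command(rows=[-17,-45,0,9,-1,-34,-90,0,18,-1,-52,-135,5,28,-1,-69,-175,10,37,-1,-69,-180,50,37,-1,-69,-180,100,37,-1,-69,-180,145,37,-1,-69,-180,162,37,-1])

```text
time_s: 11.58
ee_pos: [0.4319, 0.1177, 0.0419]
orientation: [[0.535, 0.845, -0.005], [0.845, -0.535, -0.001], [-0.003, -0.004, -1.0]]
ft_force: [0.3, -0.0, 1.3]
opening: 0.0008
grasp_force: 0.0
```

```bash
python3 - <<'E'
from h import *
s=manip.observe();print(s["ee_pos"],s["opening"])
rows([(.923,.045,.044),(.923,.02,.044),(.923,.008,.044),(.923,.003,.044),(.923,0,.044),(.90,0,.044),(.87,0,.044),(.84,0,.044)])
r=manip.capture("side")
cv2.imwrite("pics/c6.png",crop(r,(345,240),140,110,5))
E
```

```text
[0.43190731 0.11774178 0.04192658] 0.0008078626373137311
11.575 [ 0.3 -0.   1.3] j6 0.71
[[np.float64(1.3), np.float64(1.7), np.float64(-2.1), np.float64(-0.1), -1], [np.float64(26.3), np.float64(1.6), np.float64(-2.2), np.float64(-0.1), -1], [np.float64(38.3), np.float64(1.6), np.float64(-2.2), np.float64(-0.1), -1], [np.float64(43.3), np.float64(1.6), np.float64(-2.2), np.float64(-0.1), -1], [np.float64(46.3), np.float64(1.6), np.float64(-2.2), np.float64(-0.1), -1], [np.float64(49.1), np.float64(1.1), np.float64(-2.2), np.float64(1.2), -1], [np.float64(52.8), np.float64(0.6), np.float64(-2.2), np.float64(2.9), -1], [np.float64(56.5), np.float64(0.2), np.float64(-2.3), np.float64(4.6), -1]]
```

View pics/c6.png

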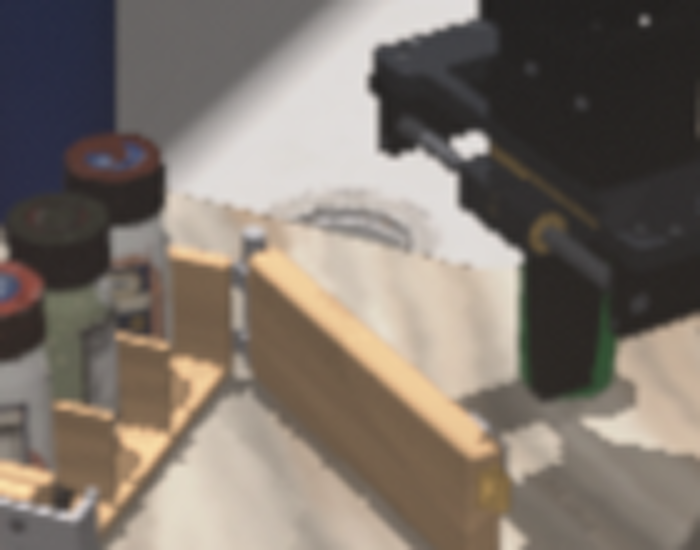

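The closed fingers are standing behind the gate (crop (565,330)), with the gripper body parallel to it and clear of the jars. Pushing starts gently.

>>> arm_command(rows=[12,1,0,0,-1,24,1,0,0,-1,34,1,0,0,-1,40,1,0,0,-1,44,1,0,0,-1,47,1,0,1,-1,51,0.5,0,2.5,-1,55,0,0,4.5,-1])

```text
time_s: 12.62
ee_pos: [0.4634, 0.1645, 0.0445]
orientation: [[0.602, 0.799, -0.0], [0.799, -0.602, -0.0], [-0.0, -0.0, -1.0]]
ft_force: [-0.1, -0.4, 0.6]
opening: 0.0002
grasp_force: 0.5
```

```bash
python3 - <<'E'
from h import *
s=manip.observe();R=s["orientation"];print(s["ee_pos"],np.degrees(np.arctan2(R[1,0],R[0,0])),R.T@s["ft_force"])
rows([(q,0,s["ee_pos"][2]) for q in (.82,.76,.70,.64,.58,.52,.46,.40)])
r=manip.capture("side")
for t in("gate_edge","push_pad"):print([(np.round(d["point"],3).tolist(),round(d["confidence"],2)) for d in manip.place_of(t,"side")][:3])
E
```

```text
[0.46340663 0.16454273 0.04453012] 52.996171256679766 [-0.3957762   0.16505677 -0.57101755]
12.625 [-0.1 -0.4  0.6] j6 0.88
[[np.float64(2.4), np.float64(-1.8), np.float64(-0.0), np.float64(1.1), -1], [np.float64(9.8), np.float64(-2.7), np.float64(-0.0), np.float64(4.6), -1], [np.float64(17.2), np.float64(-3.2), np.float64(-0.0), np.float64(8.0), -1], [np.float64(24.7), np.float64(-3.2), np.float64(-0.0), np.float64(11.5), -1], [np.float64(32.1), np.float64(-2.8), np.float64(-0.0), np.float64(14.9), -1], [np.float64(39.5), np.float64(-1.9), np.float64(-0.0), np.float64(18.3), -1], [np.float64(46.8), np.float64(-0.6), np.float64(-0.0), np.float64(21.8), -1], [np.float64(54.0), np.float64(1.1), np.float64(-0.0), np.float64(25.2), -1]]
[([0.438, 0.216, 0.063], 0.74)]
[([0.468, 0.174, 0.044], 0.84), ([0.438, 0.218, 0.063], 0.46)]
```

>>> arm_command(rows=[5,-2,0,2,-1,11,-3,0,5,-1,18,-3,0,8,-1,25,-3,0,11.5,-1,32,-3,0,15,-1,39.5,-2,0,18,-1,47,-0.5,0,22,-1,54,1,0,25,-1])

```text
time_s: 13.78
ee_pos: [0.4966, 0.207, 0.0444]
orientation: [[0.883, 0.47, -0.001], [0.47, -0.883, -0.0], [-0.001, 0.0, -1.0]]
ft_force: [-0.6, -1.3, -0.7]
opening: 0.0001
grasp_force: 0.5
```

```bash
python3 - <<'E'
from h import *
s=manip.observe();R=s["orientation"];print(s["ee_pos"],np.degrees(np.arctan2(R[1,0],R[0,0])),R.T@s["ft_force"])
rows([(q,0,s["ee_pos"][2]) for q in (.40,.36,.32,.28,.25,.22,.19,.16)])
r=manip.capture("side")
for t in("gate_edge","push_pad"):print([(np.round(d["point"],3).tolist(),round(d["confidence"],2)) for d in manip.place_of(t,"side")][:3])
E
```

```text
[0.49655813 0.20699728 0.04443762] 28.025447237593305 [-1.18889041  0.87017728  0.7089656 ]
13.775 [-0.6 -1.3 -0.7] j6 1.38
[[np.float64(0.2), np.float64(0.1), np.float64(-0.0), np.float64(0.2), -1], [np.float64(5.1), np.float64(-0.6), np.float64(-0.0), np.float64(2.5), -1], [np.float64(10.0), np.float64(-1.2), np.float64(-0.0), np.float64(4.8), -1], [np.float64(15.0), np.float64(-1.5), np.float64(-0.0), np.float64(7.1), -1], [np.float64(18.7), np.float64(-1.7), np.float64(-0.0), np.float64(8.8), -1], [np.float64(22.4), np.float64(-1.7), np.float64(-0.0), np.float64(10.6), -1], [np.float64(26.1), np.float64(-1.6), np.float64(-0.0), np.float64(12.3), -1], [np.float64(29.8), np.float64(-1.4), np.float64(-0.0), np.float64(14.0), -1]]
[]
[([0.509, 0.211, 0.046], 0.93)]
```

>>> arm_command(rows=[5,-0.5,0,2.5,-1,10,-1,0,5,-1,15,-1.5,0,7,-1,19,-1.5,0,9,-1,22.5,-1.5,0,10.5,-1,26,-1.5,0,12.5,-1,29.5,-1.5,0,14,-1])

```text
time_s: 14.8
ee_pos: [0.5221, 0.2223, 0.0445]
orientation: [[0.97, 0.243, -0.0], [0.243, -0.97, -0.0], [-0.0, 0.0, -1.0]]
ft_force: [-1.0, -0.7, -0.5]
opening: 0.0003
grasp_force: 0.4
```

```bash
python3 - <<'E'
from h import *
s=manip.observe();R=s["orientation"];print(s["ee_pos"],np.degrees(np.arctan2(R[1,0],R[0,0])),R.T@s["ft_force"])
rows([(q,0,s["ee_pos"][2]) for q in (.16,.15,.14,.13,.12,.11,.10,.05)])
E
```

```text
[0.52211549 0.22226951 0.04451911] 14.036261899102495 [-1.19317636  0.45869327  0.47883319]
14.8 [-1.  -0.7 -0.5] j6 1.63
[[np.float64(0.1), np.float64(0.1), np.float64(-0.0), np.float64(-0.0), -1], [np.float64(1.3), np.float64(-0.1), np.float64(-0.0), np.float64(0.6), -1], [np.float64(2.6), np.float64(-0.3), np.float64(-0.0), np.float64(1.1), -1], [np.float64(3.8), np.float64(-0.5), np.float64(-0.0), np.float64(1.7), -1], [np.float64(5.0), np.float64(-0.7), np.float64(-0.0), np.float64(2.3), -1], [np.float64(6.2), np.float64(-0.9), np.float64(-0.0), np.float64(2.9), -1], [np.float64(7.5), np.float64(-1.0), np.float64(-0.0), np.float64(3.4), -1], [np.float64(13.6), np.float64(-1.6), np.float64(-0.0), np.float64(6.3), -1]]
```

>>> arm_command(rows=[1,0,0,0.5,-1,2,0,0,1,-1,3,-0.5,0,1.5,-1,4,-0.5,0,2,-1,5,-0.5,0,2.5,-1,5,-0.5,0,2.5,-1])

```text
time_s: 15.55
ee_pos: [0.527, 0.2242, 0.0448]
orientation: [[0.98, 0.201, 0.0], [0.201, -0.98, 0.0], [0.0, -0.0, -1.0]]
ft_force: [0.2, -0.1, -0.7]
opening: 0.0004
grasp_force: 0.2
```

>>> arm_command(rows=[1,0,0,0.5,-1,2,0,0,1,-1,2,0,0,1,-1])

```text
time_s: 15.92
ee_pos: [0.5289, 0.2245, 0.0447]
orientation: [[0.983, 0.184, 0.0], [0.184, -0.983, -0.0], [0.0, 0.0, -1.0]]
ft_force: [-0.7, -0.6, -0.4]
opening: 0.0006
grasp_force: 0.2
```

>>> arm_command(rows=[1,0,0,0.5,-1,2,0,0,1,-1,2,0,0,1,-1])

```text
time_s: 16.3
ee_pos: [0.5303, 0.2249, 0.0446]
orientation: [[0.986, 0.167, -0.001], [0.167, -0.986, -0.0], [-0.001, -0.0, -1.0]]
ft_force: [-3.7, 0.2, 1.2]
opening: 0.0005
grasp_force: 1.6
```

>>> arm_command(rows=[0.5,0,0,0,-1,1,0,0,0.5,-1,1,0,0,0.5,-1])

```text
time_s: 16.68
ee_pos: [0.5308, 0.2251, 0.0446]
orientation: [[0.987, 0.159, -0.002], [0.159, -0.987, -0.0], [-0.002, -0.0, -1.0]]
ft_force: [-5.8, 0.2, 4.3]
opening: 0.0002
grasp_force: 2.7
```

>>> arm_command(rows=[0.5,0,0,0,-1,1,0,0,0.5,-1,1,0,0,0.5,-1])

```text
time_s: 17.05
ee_pos: [0.5316, 0.2254, 0.0446]
orientation: [[0.989, 0.15, -0.003], [0.15, -0.989, 0.0], [-0.003, -0.0, -1.0]]
ft_force: [-7.0, 0.8, 3.9]
opening: 0.0005
grasp_force: 3.1
```

>>> arm_command(rows=[0.5,0,0,0,-1,1,0,0,0.5,-1,1,0,0,0.5,-1])

```text
time_s: 17.42
ee_pos: [0.5323, 0.2256, 0.0446]
orientation: [[0.99, 0.141, -0.003], [0.141, -0.99, 0.0], [-0.003, -0.001, -1.0]]
ft_force: [-8.3, 0.8, 4.7]
opening: 0.0008
grasp_force: 3.4
```

>>> arm_command(rows=[0,0,-0.5,0,-1,0.5,0,-1,0.5,-1,0.5,0,-1,0.5,-1])

```text
time_s: 17.8
ee_pos: [0.5323, 0.2257, 0.0447]
orientation: [[0.991, 0.133, -0.004], [0.133, -0.991, 0.0], [-0.004, -0.001, -1.0]]
ft_force: [-5.7, 2.0, 0.8]
opening: 0.0002
grasp_force: 2.8
```

>>> arm_command(rows=[0.5,0,0,0.5,-1,0.5,0,0,0.5,-1])

```text
time_s: 18.05
ee_pos: [0.5336, 0.2257, 0.0448]
orientation: [[0.992, 0.124, -0.002], [0.124, -0.992, 0.0], [-0.002, -0.0, -1.0]]
ft_force: [-3.3, 1.7, -1.1]
opening: 0.0006
grasp_force: 1.0
```

>>> arm_command(rows=[0.5,0,0,0,-1,1,0,0,0.5,-1,1,0,0,0.5,-1])

```text
time_s: 18.42
ee_pos: [0.5361, 0.2255, 0.0459]
orientation: [[0.993, 0.115, 0.001], [0.115, -0.993, -0.0], [0.001, 0.0, -1.0]]
ft_force: [-1.3, 0.2, -0.5]
opening: 0.0007
grasp_force: 0.3
```

>>> arm_command(rows=[0.5,0,0,0,-1,0.5,0,0,0,-1])

```text
time_s: 18.68
ee_pos: [0.5362, 0.2255, 0.0459]
orientation: [[0.993, 0.115, -0.0], [0.115, -0.993, -0.0], [-0.0, 0.0, -1.0]]
ft_force: [-1.4, -0.9, 0.9]
opening: 0.0002
grasp_force: 1.1
```

>>> arm_command(rows=[0.5,0,0,0.5,-1,0.5,0,0,0.5,-1])

```text
time_s: 18.92
ee_pos: [0.5362, 0.2256, 0.0458]
orientation: [[0.994, 0.107, -0.001], [0.107, -0.994, -0.0], [-0.001, 0.0, -1.0]]
ft_force: [-5.1, -0.4, 3.8]
opening: 0.0007
grasp_force: 2.5
```

>>> arm_command(rows=[0.5,0,0,0,-1,0.5,0,0,0,-1])

```text
time_s: 19.18
ee_pos: [0.5365, 0.2257, 0.0458]
orientation: [[0.994, 0.107, -0.002], [0.107, -0.994, -0.0], [-0.002, 0.0, -1.0]]
ft_force: [-5.4, -1.8, 5.1]
opening: 0.0003
grasp_force: 3.1
```

>>> arm_command(rows=[0,0,-1,0,-1,0.5,0,-1,0,-1,0.5,0,-1,0,-1])

```text
time_s: 19.55
ee_pos: [0.5364, 0.2256, 0.0459]
orientation: [[0.994, 0.107, -0.003], [0.107, -0.994, -0.001], [-0.003, 0.0, -1.0]]
ft_force: [-5.8, -1.4, 0.6]
opening: 0.0005
grasp_force: 3.0
```

>>> arm_command(rows=[0.5,0,-0.3,0,-1,0.5,0,-0.3,0,-1])

```text
time_s: 19.8
ee_pos: [0.5365, 0.2256, 0.0459]
orientation: [[0.994, 0.107, -0.004], [0.107, -0.994, -0.001], [-0.004, 0.0, -1.0]]
ft_force: [-6.5, -0.8, 1.4]
opening: 0.0003
grasp_force: 3.3
```

>>> arm_command(rows=[0.5,0,-0.3,0,-1,0.5,0,-0.3,0,-1])

```text
time_s: 20.05
ee_pos: [0.5366, 0.2256, 0.0459]
orientation: [[0.994, 0.107, -0.005], [0.107, -0.994, -0.001], [-0.005, 0.0, -1.0]]
ft_force: [-6.9, -1.4, 0.8]
opening: 0.0004
grasp_force: 3.6
```

>>> arm_command(rows=[-2,0,0,0,-1,-5,0,0,0,-1,-15,0,0,0,-1,-40,0,0,0,-1,-70,0,-30,0,-1,-80,0,-90,0,-1,-80,0,-110,0,-1,-80,0,-110,0,-1])

```text
time_s: 21.05
ee_pos: [0.4605, 0.2179, 0.1596]
orientation: [[0.994, 0.107, 0.005], [0.107, -0.994, 0.002], [0.005, -0.001, -1.0]]
ft_force: [0.2, 0.4, -0.3]
opening: 0.0005
grasp_force: 0.0
```

```bash
python3 - <<'E'
from h import *
for c in("side","top"):
  r=manip.capture(c)
  for t in("gate_edge","push_pad","jar","jar_left","gate","bolt"):
    print(c,t,[(np.round(d["point"],3).tolist(),round(d["confidence"],2)) for d in (manip.place_of if t not in("gate","bolt") else manip.recognise)(t,c)][:2])
  if c=="side": cv2.imwrite("pics/c7.png",crop(r,(290,265),90,75,8))
for q in(.02,.04,.06,.08,.1):
  a=q+YAW;print(q,(H+.1735*np.array([-np.sin(a),np.cos(a)])).round(4))
E
```

```text
side gate_edge [([0.554, 0.287, 0.066], 0.78), ([0.575, 0.108, 0.053], 0.61)]
side push_pad [([0.55, 0.227, 0.046], 0.78)]
side jar [([0.609, 0.203, 0.02], 0.58)]
side jar_left [([0.607, 0.25, 0.012], 0.77)]
side gate [([0.554, 0.205, 0.052], 0.85), ([0.596, 0.214, 0.107], 0.71)]
side bolt []
top gate_edge []
top push_pad []
top jar []
top jar_left []
top gate [([0.56, 0.118, 0.055], 0.53)]
top bolt []
0.02 [0.5545 0.2816]
0.04 [0.5511 0.2812]
0.06 [0.5476 0.2808]
0.08 [0.5442 0.2802]
0.1 [0.5408 0.2796]
```

View pics/c7.png

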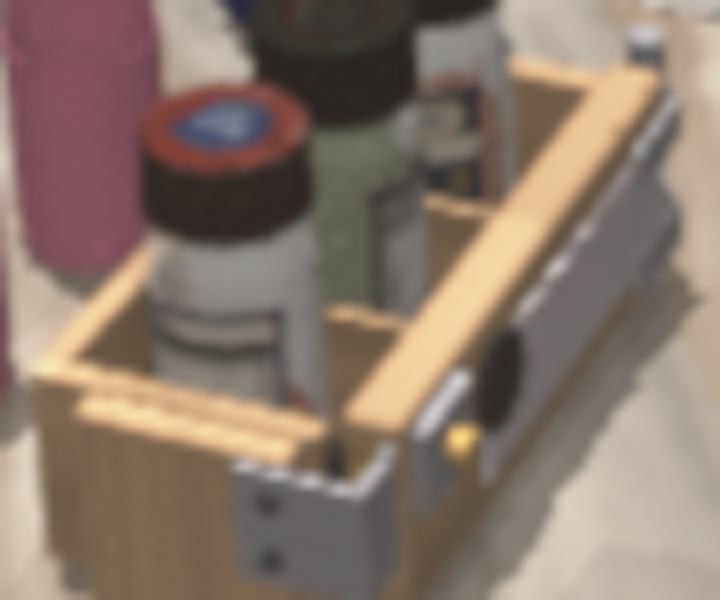

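The gate stayed shut after I let go: its end sits behind the strike at crop (380,420). The jump at contact and the stiff stop fit a snap. To be sure, I'll press once more, softly, to about 10 N.

>>> arm_command(rows=[0,0,55,0,-1,10,0,100,0,-1,35,0,110,0,-1,55,0,110,0,-1,68,0,110,0,-1,73,0,110,0,-1,75,0,110,0,-1,76,0,110,0,-1])

```text
time_s: 22.75
ee_pos: [0.5343, 0.2255, 0.0473]
orientation: [[0.994, 0.107, -0.0], [0.107, -0.994, -0.0], [-0.0, -0.0, -1.0]]
ft_force: [-0.3, 0.7, -0.2]
opening: 0.0004
grasp_force: 0.0
```

>>> arm_command(rows=[1,0,-0.3,0,-1,2,0,-0.6,0,-1,3,0,-1,0,-1,4,0,-1.3,0,-1,4,0,-1.3,0,-1])

```text
time_s: 23.38
ee_pos: [0.5365, 0.2257, 0.0478]
orientation: [[0.994, 0.107, -0.005], [0.107, -0.994, -0.001], [-0.005, 0.0, -1.0]]
ft_force: [-7.0, -0.5, 2.9]
opening: 0.0005
grasp_force: 3.3
```

>>> arm_command(rows=[0.5,0,-0.2,0,-1,1,0,-0.4,0,-1,1.5,0,-0.6,0,-1,1.5,0,-0.6,0,-1])

```text
time_s: 23.88
ee_pos: [0.5368, 0.2258, 0.0479]
orientation: [[0.994, 0.107, -0.008], [0.107, -0.994, -0.001], [-0.008, 0.0, -1.0]]
ft_force: [-9.4, -0.3, 4.0]
opening: 0.0006
grasp_force: 4.5
```

There was no further jump and the stop is at the same place (0.536), so it is latched. I'll retreat and hand in.

>>> arm_command(rows=[-2,0,0,0,-1,-6,0,0,0,-1,-15,0,0,0,-1,-40,0,0,0,-1,-70,0,-30,0,-1,-80,0,-80,0,-1,-80,0,-100,0,-1,-80,0,-100,0,-1])

```text
time_s: 24.88
ee_pos: [0.4621, 0.218, 0.1512]
orientation: [[0.994, 0.107, 0.005], [0.107, -0.994, 0.002], [0.005, -0.001, -1.0]]
ft_force: [-0.1, 0.9, -1.1]
opening: 0.0008
grasp_force: 0.0
```

```bash
python3 - <<'E'
from h import *
r=manip.capture("side")
for t in("gate_edge","push_pad","jar"): print(t,[np.round(d["point"],3).tolist() for d in manip.place_of(t,"side")][:2])
print(manip.job_done())
E
```

```text
gate_edge [[0.555, 0.283, 0.066], [0.606, 0.201, 0.016]]
push_pad [[0.552, 0.229, 0.045], [0.612, 0.254, 0.014]]
jar [[0.61, 0.204, 0.02]]
the job is handed in; nothing more can be done
None
```

The jar stands released on the cork pad in the middle bay, the gate is shut and held when I let go, and the job is handed in at about 25 s. That the bolt snapped in is inferred from the force and position readings, and the hand-in returned no verdict.

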